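# Tip the pod pack out and stow it in the caddy

## Robot

A 7-joint arm with a two-finger parallel gripper is mounted at the origin on the work surface. World frame = base frame: x ahead of the robot, y to its left, z up, the work surface at z = 0. Lengths are in m, angles in rad, forces in N, time in s.
With the tool pointing down it reaches from about 0.35 to 0.9 m from the base axis. Payload 8.1 kg.
Tool frame: the origin (TCP) lies midway between the tips of the shut fingers; the grasp point (between the pads) lies 19 mm behind it (arm.hold_point_z is the distance from the TCP to the grasp point, in m); z points along the fingers, y is the direction in which the jaws open and shut (so a half turn about z gives the same grasp; the last joint's range is limited). The gripper opens to 92 mm and grips with 3 to 60 N. Pads are 19 mm wide; open, the fingers measure 130 mm over their backs; the gripper's body (75 mm by 190 mm) begins 47 mm behind the grasp point.
Start: joints at [1.243, 0.434, 0.025, 1.573, -0.012, 1.134, -0.075], TCP at [0.139, -0.609, 0.227] pointing down, gripper open.
Joint ranges: [-2.62, 2.62], [-0.44, 2.09], [-1.27, 1.32], [0.08, 2.57], [-1.32, 4.46], [0.12, 2], [-2.74, 2.74]. Speed limits (rad/s): [2.22, 2.22, 3.01, 3.01, 3.14, 3.14, 3.14].

## Interface

Orientations are given as a rotation vector (axis times angle).
In Python, from cell import arm gives the robot as it stands.
- The arm moves only by the shell command python3 -m pendant 'ROWS' [FORCE]. ROWS is JSON, a list of rows, each a list of 3 entries, a list of its own where there are three numbers: the shift along the tool's x, y, z in m, then the turn, a rotation vector about the tool's x, y, z in degrees, then the finger opening in m, from 0 to 0.0918. A call has 1 to 10 rows; each row shifts and turns the commanded pose from where the row before left it, along the tool's axes as they then stand; what a row does not reach is not made up. A row lasts 1/8 s, in which the tool goes at most 62.5 mm and 10.7 degrees, less where a joint would pass 70% of its speed; a pose out of reach is approached as far as the arm can. A call with a gripper value outside its range is refused whole. The fingers move at their own pace and stop on an object; FORCE is the grip in N (left out, the last holds). Time passes only in rows, so rows that do not move let the fingers close. It gives the time, the measured TCP pose, the force and the opening at its end, in the units of the state.
- arm.observe(): the state, without advancing time (a new reading comes with each control period).
- arm.get_image(name): name is "side" or "top" or "wrist"; returns (picture, depth): 400x640x3 uint8, red, green, blue; 400x640 float32, m along the optical axis (not along the pixel's ray), 0 where there is no reading.
- arm.camera_params(name): a dict with "fovy" (degrees; the focal length in pixels is half the picture's height over the tangent of half this angle, whatever the lens; pixels are square), "cx", "cy" (the principal point, pixels), "rvec" (rotation vector, rad) and "tvec" (3), from world to camera coordinates, as OpenCV has them; the wrist camera has in their place "mount" (4x4, takes a point from camera to tool coordinates, whose origin is the TCP and whose axes are the flange's). Camera axes: x right, y down, z forward; pixel columns grow to the right and rows downward; lengths in m; the calibration is good to about 2 mm. A picture is of the moment at which its call begins: read the wrist's pose just before it. camera_params takes no time and is no camera call.
- arm.sign_off(): hands the job in, once; it reports no verdict.
Trained networks look in the newest picture that a camera, given by its name, has taken for a name from the list of things; names that differ only in an ending like _2 or _b are one class to them, and where a whole thing is asked for, a point or a joint stands for the part that bears it (a point fixed in the world has none). Each returns a list of dicts, best first, with "conf" (0 to 1); they miss things now and then, are a little off and sometimes report something else, mostly with a low value. They report only what shows in the picture. A call takes as long as a camera call.
- arm.look_for(camera, label): "rect" ([centre column, centre row, width, height] in pixels, round what is visible of it).
- arm.masks_of(camera, label): "pixels" (400x640 bool, what is visible of it) and "rect" ([centre column, centre row, width, height] in pixels, round what is visible of it).
The state is a dict: "clock": time; "joints": joint angles; "dq": joint speeds; "joint_efforts": joint torques, N m; "position": TCP position; "ee_rot": TCP orientation; "force": force on the tool from outside, world axes, zero at the start; "ft_torque": the same for the moment, N m; "width": opening from 0.0 (shut) to 1.0 (fully open).
Only numpy, scipy, OpenCV 4.12 (cv2) and the standard library are available. Lean on these libraries where they do the work, as an engineer would, in place of code of your own. Each camera call takes 0.05 s, during which the arm holds its last target.

## Task

The last slim pack of coffee pods is deep inside the tall tilting tube on the ledge: tip the tube by its grip so that the pack slides out into the steel tray below its mouth, and swing the tube back fully upright. Lay the pack down inside the open well of the white pod caddy, then push the caddy's sliding hatch fully shut against its frame. Leave the other things on the ledge where they are.

Things in the scene. Friction and masses are not known exactly. Their poses are not given: they have to be found in the camera images.
- stand: Fixed tip-out stand: shallow steel tray and two wooden posts (y = +-42, 210 high) that hold the tube. Origin: on the ledge under the tube's axle. The tube tips towards own -x; the axle runs along own y, 190 up. Tray floor 4 high, flat from x = -230 to -98, y = -70 to +70; behind it a chute rises at 45 degrees to x = -36, z = 66; side rims 16 high, front rim (x = -235) 30.
- tube (a joint): Tilt of the tube about the axle, rad: 0 = upright (end stop, its start), grows as the mouth tips over towards the tray, up to 2.45 (end stop, mouth pointing steeply down over the tray; the pack slides out by itself near there). It stays where it is left; tipping takes about 2 N at the grip.
- tube_grip (a point): Centre of the tube's grip: wooden barrel, 20 diameter, 40 long, parallel to the stand's y, 34 mm behind the tube's back face on a 10 mm stem. In the stand's frame at x = 62, z = 250 when upright; swings over the top, 86 from the axle, to x = -86, z = 183 at full tilt. Held from above by its flat ends it turns between the fingers, so the hand can keep pointing down all the way.
- tube_mouth (a point): Centre of the tube's open end. Square grey plastic tube, 56 x 56 mm outside, 46 x 46 inside, 170 long, closed below, pivoted at mid-length: the mouth is 85 above the axle (275 above the ledge) when upright.
- pack: Slim rigid brown pack of pods, 36 x 30 x 110 mm (own x, y, z), about 0.12 kg, its two ends half-round (radius 18, about own y), origin at its centre. Starts standing inside the tube, its top end 55 mm below the mouth, too deep and too close to the walls to grip. After tipping it lies in the tray on one of its long sides, most often against the front rim, in any direction.
- caddy: Fixed white hard plastic pod caddy, 260 (own x) x 150 (y) x 55 high; side rails 65 high, end frame 63 high at x = 128 to 133. Origin: centre of underside. The half at x < 0 is closed; the half at x > 0 is an open well, inside x = 0 to 128, y = -70 to +70, floor 6 high. The hatch slides on top along x.
- caddy_well (a point): Centre of the well's floor, at x = 64, z = 6 in the caddy's frame; axes as the caddy.
- hatch (a joint): Opening of the hatch, m: 0 = fully shut against the end frame (end stop), up to 0.125 = open, over the closed half. Pushing it to the caddy's +x shuts it (2 to 3 N); it stays where left. Starts open by 0.105 to 0.125: so much of the well is free, measured back from x = 128. Grey plate 127 x 136 x 6 mm, top 61 above the ledge.
- hatch_rib (a point): Centre of the top edge of the hatch's upright push rib: 12 thick (caddy x) x 80 long (caddy y), 26 high over the plate, top edge 87 above the ledge, near the hatch's -x end. In the caddy's frame at x = 12 mm minus the opening (12 mm when shut).
- mug: Grey stoneware mug, 82 diameter, 95 high, stands between the stand and the caddy. Origin: centre of underside. Leave it.
- shaker: Glass sugar shaker, 72 diameter, 145 high. Origin: centre of underside. Leave it.
- teaspoon: Steel teaspoon, 140 long, lying. Leave it.
- jar: White jar with wooden lid, 90 diameter, 130 high. Origin: centre of underside. Leave it.
- saucer: White saucer, 140 diameter, 18 high. Leave it.
- kettle: White plastic kettle on a black base, about 170 diameter with a side handle, 230 high. Origin: centre of underside. Leave it.

How it is judged:
On the way, in this order (a step that is already met when the one before it is completed fails the run):
1. the tube is tipped so that its mouth points down (tilt over 1.75 rad) (value of joint tube above 1.75 rad).
2. the pack has slid out and lies at rest in the tray (x of pack in the frame of stand between -0.235 and -0.06 m and y of pack in the frame of stand between -0.075 and 0.075 m and z of pack in the frame of stand below 0.06 m and linear speed of pack below 0.05 m/s), for 0.1 s.
3. the pack lies in the caddy's well, let go (x of pack in the frame of caddy between 0.008 and 0.125 m and y of pack in the frame of caddy between -0.06 and 0.06 m and z of pack in the frame of caddy below 0.035 m and contact force between pack and the fingers below 0.1 N and linear speed of pack below 0.05 m/s and value of joint hatch above 0.03 m), for 0.2 s.
At the end, for the whole second after the job is handed in: The pack lies at rest low inside the caddy's well (its centre within the well and less than 35 mm above the ledge), the hatch is shut to within 4 mm, and the tube is upright to within 0.1 rad (x of pack in the frame of caddy between 0.008 and 0.125 m and y of pack in the frame of caddy between -0.06 and 0.06 m and z of pack in the frame of caddy below 0.035 m and value of joint hatch below 0.004 m and value of joint tube below 0.1 rad and linear speed of pack below 0.02 m/s); the robot touches nothing.
It fails at once if a bystander (mug, shaker, teaspoon, jar, saucer or kettle) is moved by more than 30 mm (distance of any of mug, shaker, teaspoon, jar, saucer, kettle from where it was at the start of the episode above 0.03 m).
It fails at once if the mug, shaker, jar or kettle is tipped over (angle between any of mug, shaker, jar, kettle's own z axis and vertical above 0.4 rad).
It also fails if it takes over 72 s, if anything falls off the work surface, if the arm or the gripper's body presses on something with over 40 N, if the wrist force passes 120 N, or if a joint passes its speed limit or range.

## Working session

There is one attempt and no reset: what is moved stays moved. The work goes in short steps, Python scripts to look and compute and a shell command to move; the robot and the scene stay as the last step left them, time stands still between calls to the robot, and variables do not carry over. Pictures are saved under pics/ and viewed, and the job is handed in when it is done.

```bash
ls; mkdir -p pics; python3 - <<'E'
from cell import arm
import cv2,numpy as np
s=arm.observe();print(s)
for n in ("side","top","wrist"):
    p=arm.camera_params(n);print(n,{k:np.round(v,4).tolist() for k,v in p.items() if not isinstance(v,str)})
    im,d=arm.get_image(n);cv2.imwrite(f"pics/{n}0.png",im[:,:,::-1]);np.save(f"pics/{n}0d.npy",d)
E
```

```text
pics
{'clock': 0.0, 'joints': array([ 1.24341048,  0.43522376,  0.02497344,  1.57412771, -0.01163269,
        1.1339774 , -0.07508462]), 'dq': array([-9.15438316e-05, -1.57188304e-04,  1.38835014e-03, -1.45010047e-03,
        9.49630448e-04,  7.88397922e-05, -1.29465252e-03]), 'joint_efforts': array([-2.04864955e-03, -6.67869115e+01,  9.83426683e-01, -3.14467621e+01,
       -6.08344423e-02,  4.28422261e-02,  9.61159481e-05]), 'position': array([ 0.13914789, -0.60877705,  0.22593264]), 'ee_rot': array([-3.12022902e+00, -3.52066767e-01,  4.58872532e-04]), 'force': array([ 0.38630078, -0.16749461,  1.05697995]), 'ft_torque': array([-0.05323121, -0.01821101,  0.02606378]), 'width': 1.0008827012423296}
side {'fovy': 48.1041, 'cx': 314.1624, 'cy': 201.4055, 'rvec': [0.8941, -2.4909, 1.0925], 'tvec': [0.4531, 0.3562, 1.4233]}
top {'fovy': 55.3541, 'cx': 319.8886, 'cy': 202.0699, 'rvec': [2.1686, -2.1083, 0.1268], 'tvec': [0.0077, 0.5996, 1.2592]}
wrist {'fovy': 59.7257, 'cx': 324.1955, 'cy': 196.7605, 'mount': [[-0.0004, -0.9529, -0.3032, 0.0824], [1.0, -0.0004, 0.0, -0.0], [-0.0002, -0.3032, 0.9529, -0.159], [0.0, 0.0, 0.0, 1.0]]}
```

View pics/side0.png

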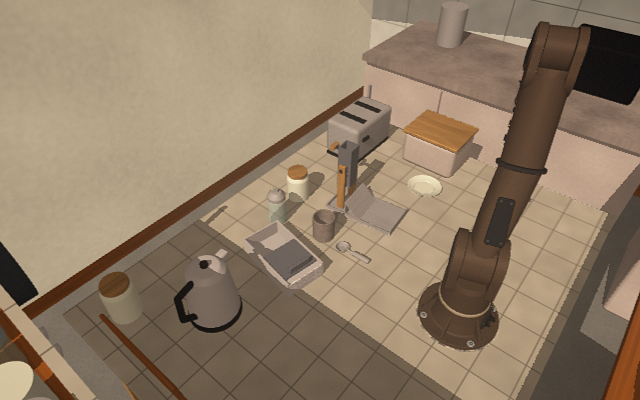

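View pics/top0.png

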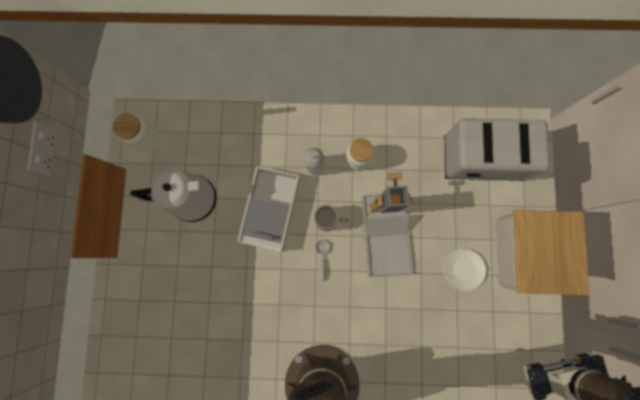

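```bash
cat > h.py <<'E'
import cv2,numpy as np
from scipy.spatial.transform import Rotation as R
from cell import arm
def cam(n,s=None):
    p=arm.camera_params(n); f=200/np.tan(np.radians(p['fovy'])/2)
    if n=='wrist':
        T=np.eye(4);T[:3,:3]=R.from_rotvec(s['ee_rot']).as_matrix();T[:3,3]=s['position']
        M=T@np.array(p['mount'])
    else:
        M=np.eye(4);Rc=R.from_rotvec(p['rvec']).as_matrix();M[:3,:3]=Rc.T;M[:3,3]=-Rc.T@np.array(p['tvec'])
    return f,p['cx'],p['cy'],M
def cloud(d,c):
    f,cx,cy,M=c;v,u=np.mgrid[0:400,0:640]
    P=np.stack([(u-cx)/f*d,(v-cy)/f*d,d],-1)
    W=P@M[:3,:3].T+M[:3,3];W[d<=0]=np.nan;return W
def proj(P,c):
    f,cx,cy,M=c;q=(np.atleast_2d(P)-M[:3,3])@M[:3,:3]
    return np.c_[q[:,0]/q[:,2]*f+cx,q[:,1]/q[:,2]*f+cy]
def tf(P,x,y,yaw):
    c,s=np.cos(yaw),np.sin(yaw);P=np.atleast_2d(P)
    return np.c_[c*P[:,0]-s*P[:,1]+x,s*P[:,0]+c*P[:,1]+y,P[:,2]]
E
python3 - <<'E'
from h import *
im=cv2.imread('pics/top0.png');d=np.load('pics/top0d.npy');W=cloud(d,cam('top'))
for n in ['stand','tube','tube_grip','caddy','hatch','hatch_rib','mug','shaker','teaspoon','jar','saucer','kettle']:
    r=arm.masks_of('top',n)
    for k in r[:1]:
        m=k['pixels'];w=W[m];w=w[~np.isnan(w[:,0])]
        np.save(f'pics/m_{n}.npy',m)
        b=cv2.minAreaRect(w[:,:2].astype(np.float32)*1000) if len(w)>4 else None
        print(n,round(k['conf'],2),np.round(k['rect']),m.sum(),np.round(np.median(w,0),3),'zmax',np.round(np.nanpercentile(w[:,2],[5,95]),3),b)
cv2.imwrite('pics/topc.png',cv2.resize(im[140:300,220:420],None,fx=4,fy=3.7,interpolation=cv2.INTER_CUBIC)[:600])
E
```

```text
stand 0.59 [387. 224.  53. 103.] 3899 [ 0.503 -0.197  0.009] zmax [-0.    0.26] ((522.1815795898438, -214.98390197753906), (332.05889892578125, 174.2485809326172), 5.344587802886963)
tube 0.74 [394. 194.  30.  39.] 617 [ 0.598 -0.196  0.253] zmax [0.152 0.275] ((611.1312255859375, -195.0123291015625), (99.9677963256836, 56.735557556152344), 5.349842071533203)
tube_grip 0.97 [393. 192.  29.  40.] 595 [ 0.597 -0.193  0.252] zmax [0.151 0.275] ((610.7915649414062, -194.81019592285156), (99.4162368774414, 56.30646896362305), 5.541256427764893)
caddy 0.58 [268. 211.  62.  85.] 3693 [0.568 0.199 0.058] zmax [0.003 0.067] ((575.0994873046875, 205.77313232421875), (171.0535430908203, 270.9182434082031), 79.40961456298828)
hatch 0.73 [263. 220.  41.  42.] 1490 [0.529 0.206 0.061] zmax [0.057 0.085] ((532.5399169921875, 206.50103759765625), (136.59449768066406, 132.7537078857422), 78.31201934814453)
hatch_rib 0.76 [266. 222.  44.  46.] 1548 [0.529 0.206 0.061] zmax [0.057 0.084] ((532.2716064453125, 206.325927734375), (141.12445068359375, 134.92172241210938), 78.56454467773438)
mug 0.93 [330. 
[... 372 characters left out ...]
 11.  40.] 277 [0.434 0.014 0.011] zmax [0.001 0.02 ] ((404.3753967285156, 14.005343437194824), (134.9514617919922, 44.741249084472656), 1.5460542440414429)
jar 0.72 [387. 224.  54. 108.] 3943 [ 0.504 -0.198  0.009] zmax [-0.001  0.26 ] ((521.2384033203125, -214.69488525390625), (336.0211181640625, 174.26580810546875), 5.148650169372559)
saucer 0.6 [464. 272.  39.  38.] 1266 [ 0.383 -0.471  0.008] zmax [0.    0.017] ((383.056884765625, -468.3533020019531), (129.44366455078125, 130.14749145507812), 88.99844360351562)
kettle 0.97 [175. 195.  88.  55.] 2883 [0.592 0.449 0.2  ] zmax [0.018 0.219] ((634.04150390625, 532.5388793945312), (293.46661376953125, 173.97103881835938), 60.417457580566406)
```

View pics/topc.png

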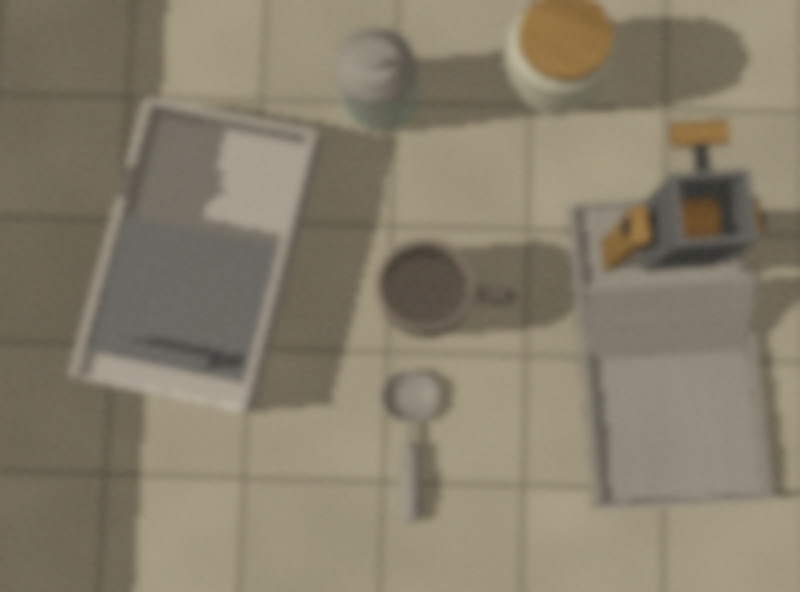

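```bash
cat > fit.py <<'E'
from h import *
from scipy.optimize import least_squares
d=np.load('pics/top0d.npy');c=cam('top');W=cloud(d,c)
im=cv2.imread('pics/top0.png')
# grip: pixels around rows 168-182, cols 386-405
g=W[166:176,384:406].reshape(-1,3);g=g[g[:,2]>.22];print('grip',len(g),g.mean(0).round(4),cv2.minAreaRect(g[:,:2].astype(np.float32)*1000))
t=W[184:215,380:412].reshape(-1,3);t=t[(t[:,2]>.262)&(t[:,2]<.29)];print('mouth',len(t),t.mean(0).round(4),cv2.minAreaRect(t[:,:2].astype(np.float32)*1000))
# tray rims: everything z .008-.05 in region
tr=W[190:290,350:425].reshape(-1,3);tr=tr[(tr[:,2]>.002)&(tr[:,2]<.07)];
print('tray',cv2.minAreaRect(tr[:,:2].astype(np.float32)*1000))
# caddy rails
q=W[155:265,230:310].reshape(-1,3);
for lo,hi in((.05,.075),(.05,.058),(.06,.072)):
    k=q[(q[:,2]>lo)&(q[:,2]<hi)];print('cad',lo,hi,len(k),cv2.minAreaRect(k[:,:2].astype(np.float32)*1000))
k=q[(q[:,2]>.073)&(q[:,2]<.1)];print('rib',len(k),k.mean(0),cv2.minAreaRect(k[:,:2].astype(np.float32)*1000))
E
python3 fit.py
```

```text
grip 44 [ 0.6555 -0.1906  0.2578] ((655.9678955078125, -190.4622039794922), (8.20006275177002, 39.63722229003906), 2.394954204559326)
mouth 178 [ 0.5895 -0.1977  0.2724] ((589.7544555664062, -197.18162536621094), (56.56272888183594, 56.54945373535156), 5.633365154266357)
tray ((483.0429992675781, -212.07762145996094), (343.30078125, 259.4642639160156), 1.1447659730911255)
cad 0.05 0.075 2182 ((587.1636962890625, 180.2169189453125), (181.9760284423828, 302.13568115234375), 78.61883544921875)
cad 0.05 0.058 461 ((587.5635986328125, 182.69046020507812), (171.7306671142578, 305.4729309082031), 77.32984924316406)
cad 0.06 0.072 1343 ((587.2884521484375, 180.6055908203125), (181.74717712402344, 300.9111022949219), 78.399169921875)
rib 98 [0.49614119 0.20312109 0.08704129] ((579.0919189453125, 139.51551818847656), (72.84151458740234, 295.0008850097656), 53.119911193847656)
```

```bash
cat > fit2.py <<'E'
from h import *
d=np.load('pics/top0d.npy');c=cam('top');W=cloud(d,c)
im=cv2.imread('pics/top0.png')
m=cv2.dilate(np.load('pics/m_caddy.npy').astype(np.uint8),np.ones((5,5)))>0
k=W[m];k=k[(k[:,2]>.053)&(k[:,2]<.075)]
r=cv2.minAreaRect(k[:,:2].astype(np.float32)*1000);print(r)
yaw=np.radians(r[2]-90);cx,cy=r[0][0]/1e3,r[0][1]/1e3
mm=cv2.dilate(np.load('pics/m_hatch.npy').astype(np.uint8),np.ones((5,5)))>0
k=W[mm];k=k[(k[:,2]>.077)&(k[:,2]<.1)];L=tf(k-[cx,cy,0],0,0,-yaw)
print('rib local',len(L),L.mean(0),L.min(0),L.max(0))
op=.012-np.median(L[:,0])
def line(P,col):
    p=np.round(proj(P,c)*4).astype(int)
    cv2.polylines(big,[p.reshape(-1,1,2)],True,col,1)
big=cv2.resize(im,None,fx=4,fy=4,interpolation=cv2.INTER_CUBIC)
def rect(x0,x1,y0,y1,z):return np.array([[x0,y0,z],[x1,y0,z],[x1,y1,z],[x0,y1,z]])
line(tf(rect(-.13,.13,-.075,.075,.065),cx,cy,yaw),(0,0,255))
line(tf(rect(-.0,.128,-.07,.07,.006),cx,cy,yaw),(0,255,0))
line(tf(rect(.012-op-.006,.012-op+.006,-.04,.04,.087),cx,cy,yaw),(255,0,0))
S=(.5898,-.1972,np.radians(5.5))
line(tf(rect(-.23,-.098,-.07,.07,.004),*S),(0,255,0))
line(tf(rect(-.028,.028,-.028,.028,.275),*S),(0,0,255))
line(tf(rect(.052,.072,-.02,.02,.26),*S),(255,0,0))
print(op,cx,cy,yaw)
cv2.imwrite('pics/ov.png',big[150*4:150*4+560,230*4:230*4+800])
E
python3 fit2.py
```

```text
((571.7949829101562, 198.95303344726562), (151.93771362304688, 264.16656494140625), 78.80604553222656)
rib local 89 [-0.09571955 -0.00227987  0.08725537] [-0.1017027  -0.04070488  0.07760403] [-0.0898294   0.03897258  0.09565055]
0.10766885375981658 0.5717949829101563 0.19895303344726561 -0.19537136178097597
```

View pics/ov.png

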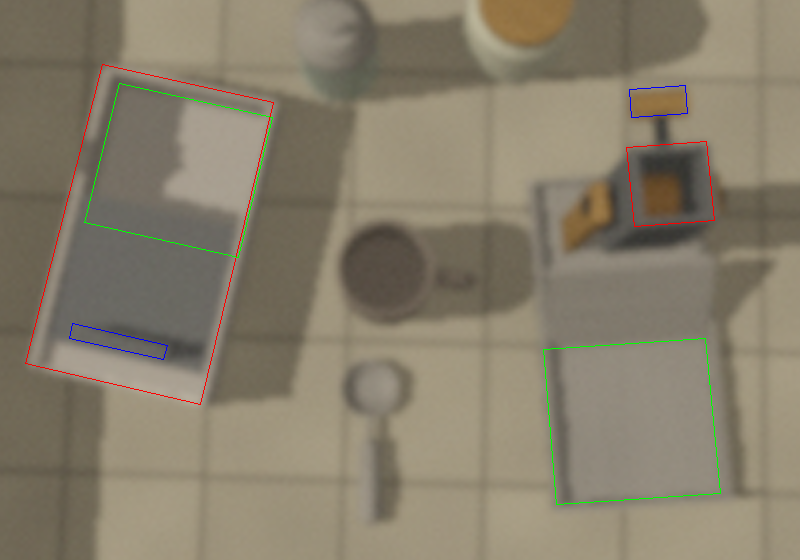

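```bash
cat >> h.py <<'E'
def tool(s=None):
    s=s or arm.observe();Rm=R.from_rotvec(s['ee_rot']).as_matrix();return Rm,np.array(s['position'])
def plan(t,yaw=None):
    "shift in tool axes (mm) and turn (deg, tool axes), using orientation after the turn"
    Rm,p=tool()
    x=np.array([np.cos(yaw),np.sin(yaw),0]) if yaw is not None else Rm[:,0]
    Rt=np.c_[x,np.cross([0,0,-1],x),[0,0,-1]] if yaw is not None else Rm
    print('pos',p.round(4),'turn',np.degrees(R.from_matrix(Rm.T@Rt).as_rotvec()).round(2),'shift after turn mm',(Rt.T@(np.array(t)-p)*1e3).round(1))
E
python3 -m pendant '[[[0,0,-0.06],[0,0,7.4],0.08],[[0,0,-0.06],[0,0,0],0.06],[[0,0,0],[0,0,0],0.06]]' 10
python3 -c "
from h import *
Rm,p=tool();print(Rm.round(3))
plan([*tf([.062,0,.35],.59,-.197,np.radians(5.5))[0]],np.radians(5.5))"
```

```text
clock: 1.12
position: [0.1398, -0.6114, 0.3525]
ee_rot: [3.129, 0.149, 0.004]
force: [-0.8, -0.8, -0.5]
width: 0.723
[[ 0.995  0.095  0.003]
 [ 0.095 -0.995 -0.009]
 [ 0.002  0.009 -1.   ]]
pos [ 0.1398 -0.6114  0.3525] turn [ 0.54 -0.11 -0.03] shift after turn mm [ 549.8 -369.4    2.5]
```

```bash
python3 -m pendant '[[[0.045,-0.030,0],[0.5,0,0],0.06],[[0.045,-0.030,0],[0,0,0],0.06],[[0.045,-0.030,0],[0,0,0],0.06],[[0.045,-0.030,0],[0,0,0],0.06],[[0.045,-0.030,0],[0,0,0],0.06],[[0.045,-0.030,0],[0,0,0],0.06],[[0.045,-0.030,0],[0,0,0],0.06],[[0.045,-0.030,0],[0,0,0],0.06],[[0.045,-0.030,0],[0,0,0],0.06],[[0.045,-0.030,0],[0,0,0],0.06]]' 10
python3 -c "
from h import *
plan([*tf([.062,0,.35],.59,-.197,np.radians(5.5))[0]],np.radians(5.5))"
```

```text
clock: 2.38
position: [0.5596, -0.2665, 0.3485]
ee_rot: [-3.129, -0.149, 0.002]
force: [1.6, -0.8, 0.4]
width: 0.652
pos [ 0.5596 -0.2665  0.3485] turn [-0.51  0.04 -0.03] shift after turn mm [ 98.9 -66.3  -1.5]
```

```bash
python3 -m pendant '[[[0.05,-0.033,0],[-0.5,0,0],0.06],[[0.049,-0.033,0],[0,0,0],0.06],[[0,0,0],[0,0,0],0.06],[[0,0,0],[0,0,0],0.06]]' 10
python3 - <<'E'
from h import *
S=(.59,-.197,np.radians(5.5))
plan([*tf([.062,0,.231],*S)[0]],np.radians(5.5))
s=arm.observe();im,d=arm.get_image('wrist');cv2.imwrite('pics/w1.png',im[:,:,::-1])
c=cam('wrist',s);W=cloud(d,c)
for n in ('tube_grip','tube'):
  for k in arm.masks_of('wrist',n)[:2]:
    w=W[k['pixels']];print(n,k['conf'],np.round(k['rect']),np.nanmedian(w,0))
print(proj(tf([[.062,0,.25],[.062,.02,.25],[.062,-.02,.25],[.028,0,.275]],*S),c).round())
E
```

```text
clock: 2.88
position: [0.6507, -0.1927, 0.3485]
ee_rot: [3.138, 0.151, -0.002]
force: [0.0, -0.1, 0.1]
width: 0.655
pos [ 0.6507 -0.1927  0.3485] turn [ 0.01  0.09 -0.  ] shift after turn mm [  1.2  -1.6 117.5]
tube_grip 0.72 [328. 236.  79. 108.] [ 0.61700636 -0.19818428  0.25469548]
tube 0.72 [330. 237.  76. 110.] [ 0.61705835 -0.19833286  0.25501677]
[[322. 196.]
 [296. 196.]
 [348. 196.]
 [322. 250.]]
```

View pics/w1.png

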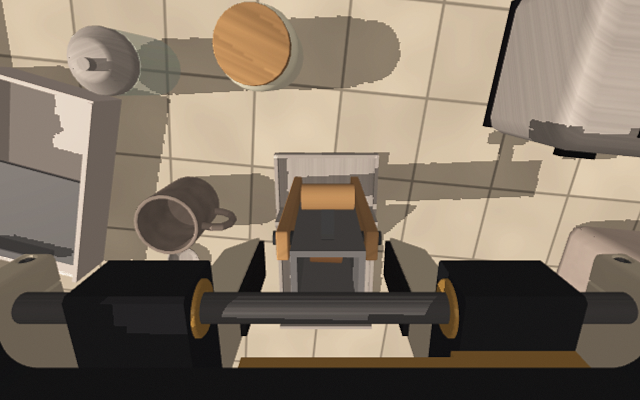

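```bash
python3 -m pendant '[[[0.001,0.0015,0.05],[0,0,0],0.06],[[0,0,0.05],[0,0,0],0.06],[[0,0,0.017],[0,0,0],0.06],[[0,0,0],[0,0,0],0.06],[[0,0,0],[0,0,0],0.03],[[0,0,0],[0,0,0],0.03],[[0,0,0],[0,0,0],0.03],[[0,0,0],[0,0,0],0.03]]' 12
python3 - <<'E'
from h import *
print(arm.observe()['width']*91.8)
S=(.59,-.195,np.radians(5.5))
plan([*tf([.062,0,.231],*S)[0]],np.radians(5.5))
im,d=arm.get_image('wrist');cv2.imwrite('pics/w2.png',im[:,:,::-1])
E
```

```text
clock: 4.03
position: [0.6529, -0.1949, 0.2341]
ee_rot: [3.136, 0.149, 0.005]
force: [1.2, -3.9, 5.8]
width: 0.432
39.6324013261715
pos [ 0.6529 -0.1949  0.2341] turn [ 0.11 -0.16 -0.06] shift after turn mm [-0.6 -6.   3.1]
```

View pics/w2.png

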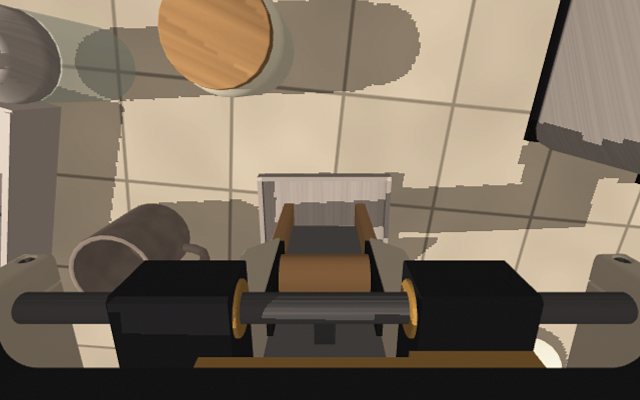

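```bash
python3 -c "
import numpy as np
f=np.radians(44.06+np.linspace(0,140.4,21));x=86.28*np.cos(f);z=86.28*np.sin(f)
for a,b in zip(np.diff(x),-np.diff(z)):print(round(a/1e3,4),round(b/1e3,4))"
```

```text
-0.0078 -0.0071
-0.0086 -0.0061
-0.0093 -0.005
-0.0098 -0.0038
-0.0102 -0.0026
-0.0105 -0.0013
-0.0106 -0.0001
-0.0105 0.0012
-0.0103 0.0025
-0.0099 0.0037
-0.0093 0.0049
-0.0087 0.006
-0.0079 0.007
-0.007 0.008
-0.0059 0.0087
-0.0048 0.0094
-0.0036 0.0099
-0.0024 0.0103
-0.0011 0.0105
0.0002 0.0106
```

```bash
python3 -m pendant '[[[-0.0078,0,-0.0071],[0,0,0],0.03],[[-0.0086,0,-0.0061],[0,0,0],0.03],[[-0.0093,0,-0.005],[0,0,0],0.03],[[-0.0098,0,-0.0038],[0,0,0],0.03],[[-0.0102,0,-0.0026],[0,0,0],0.03],[[-0.0105,0,-0.0013],[0,0,0],0.03],[[-0.0106,0,-0.0001],[0,0,0],0.03],[[-0.0105,0,0.0012],[0,0,0],0.03],[[-0.0103,0,0.0025],[0,0,0],0.03],[[-0.0099,0,0.0037],[0,0,0],0.03]]'
python3 - <<'E'
from h import *
print(arm.observe()['width']*91.8)
im,d=arm.get_image('side');cv2.imwrite('pics/s2.png',cv2.resize(im[90:290,250:500,::-1],None,fx=3,fy=3))
E
```

```text
clock: 5.32
position: [0.555, -0.2042, 0.2519]
ee_rot: [3.137, 0.149, 0.003]
force: [1.5, -5.3, 4.5]
width: 0.435
39.899349784487875
```

View pics/s2.png

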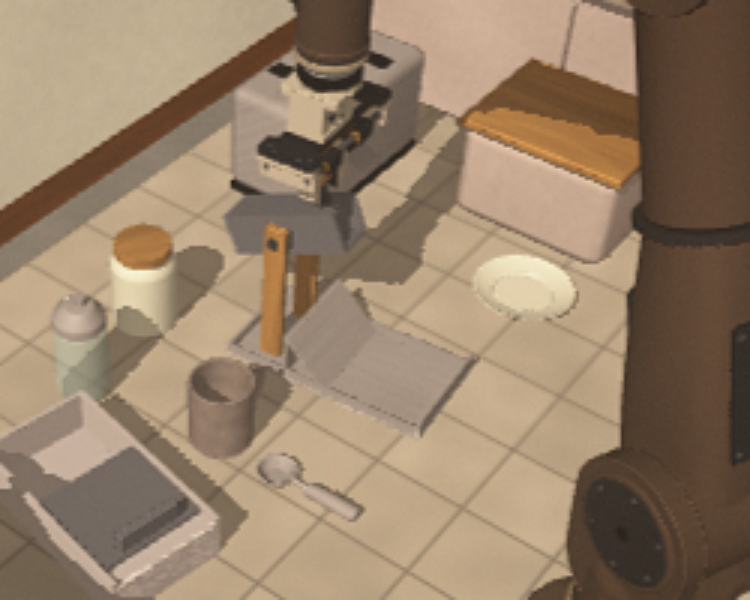

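The tube is tilted about 70° and the fingers still hold the grip (tube at about 295,225 in the crop). I'll go on to the end stop.

```bash
python3 -m pendant '[[[-0.0093,0,0.0049],[0,0,0],0.03],[[-0.0087,0,0.006],[0,0,0],0.03],[[-0.0079,0,0.007],[0,0,0],0.03],[[-0.007,0,0.008],[0,0,0],0.03],[[-0.0059,0,0.0087],[0,0,0],0.03],[[-0.0048,0,0.0094],[0,0,0],0.03],[[-0.0036,0,0.0099],[0,0,0],0.03],[[-0.0024,0,0.0103],[0,0,0],0.03],[[-0.001,0,0.009],[0,0,0],0.03],[[0,0,0],[0,0,0],0.03]]'
python3 -m pendant '[[[0,0,0.005],[0,0,0],0.03],[[0,0,0],[0,0,0],0.03],[[0,0,0],[0,0,0],0.03],[[0,0,0],[0,0,0],0.03]]'
python3 - <<'E'
from h import *
print(arm.observe()['width']*91.8)
im,d=arm.get_image('side');cv2.imwrite('pics/s3.png',cv2.resize(im[90:290,250:500,::-1],None,fx=3,fy=3))
im,d=arm.get_image('wrist');cv2.imwrite('pics/w3.png',im[:,:,::-1])
E
```

```text
clock: 6.62
position: [0.5025, -0.2092, 0.1765]
ee_rot: [3.138, 0.148, -0.006]
force: [-2.3, -6.5, -1.4]
width: 0.433
clock: 7.12
position: [0.5023, -0.2092, 0.1718]
ee_rot: [3.138, 0.148, -0.007]
force: [-3.0, -6.3, -1.3]
width: 0.435
39.88837534789699
```

View pics/s3.png

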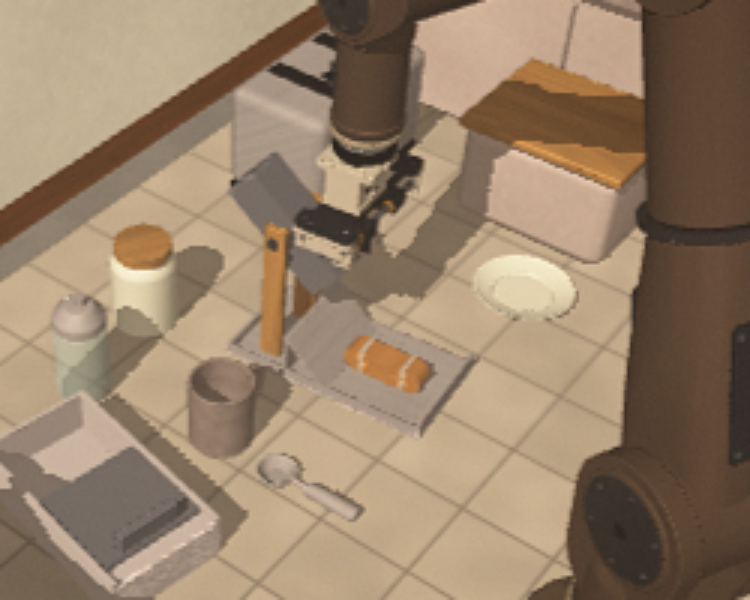

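The pack (pixel 388,363 in the crop) is lying in the tray. Next I swing the tube back.

```bash
python3 -m pendant '[[[-0.0002,0.001,-0.0120],[0,0,0],0.03],[[0.0011,0.001,-0.0105],[0,0,0],0.03],[[0.0024,0,-0.0103],[0,0,0],0.03],[[0.0036,0,-0.0099],[0,0,0],0.03],[[0.0048,0,-0.0094],[0,0,0],0.03],[[0.0059,0,-0.0087],[0,0,0],0.03],[[0.007,0,-0.008],[0,0,0],0.03],[[0.0079,0,-0.007],[0,0,0],0.03],[[0.0087,0,-0.006],[0,0,0],0.03],[[0.0093,0,-0.0049],[0,0,0],0.03]]'
python3 -m pendant '[[[0.0099,0,-0.0037],[0,0,0],0.03],[[0.0103,0,-0.0025],[0,0,0],0.03],[[0.0105,0,-0.0012],[0,0,0],0.03],[[0.0106,0,0.0001],[0,0,0],0.03],[[0.0105,0,0.0013],[0,0,0],0.03],[[0.0102,0,0.0026],[0,0,0],0.03],[[0.0098,0,0.0038],[0,0,0],0.03],[[0.0093,0,0.005],[0,0,0],0.03],[[0.0086,0,0.0061],[0,0,0],0.03],[[0.0078,0,0.0071],[0,0,0],0.03]]'
python3 -m pendant '[[[0.0015,0,0.0015],[0,0,0],0.03],[[0,0,0],[0,0,0],0.03],[[0,0,0],[0,0,0],0.03]]'
```

```text
clock: 8.48
position: [0.5549, -0.2043, 0.2592]
ee_rot: [-3.137, -0.151, 0.003]
force: [1.1, 3.3, -9.9]
width: 0.436
clock: 9.72
position: [0.6521, -0.195, 0.242]
ee_rot: [-3.137, -0.151, 0.001]
force: [-7.9, 6.6, 10.8]
width: 0.437
clock: 10.1
position: [0.6537, -0.1949, 0.2409]
ee_rot: [-3.137, -0.151, -0.0]
force: [-4.8, 5.9, 4.1]
width: 0.435
```

```bash
python3 -m pendant '[[[0.003,0,0.004],[0,0,0],0.03],[[0,0,0.003],[0,0,0],0.03],[[0,0,0],[0,0,0],0.03],[[-0.002,0,0],[0,0,0],0.06],[[0,0,0],[0,0,0],0.06],[[0,0,0],[0,0,0],0.06],[[0,0,-0.05],[0,0,0],0.06],[[0,0,-0.06],[0,0,0],0.06],[[-0.05,0,-0.03],[0,0,0],0.06],[[0,0,0],[0,0,0],0.06]]'
python3 - <<'E'
from h import *
s=arm.observe();im,d=arm.get_image('wrist');cv2.imwrite('pics/w4.png',im[:,:,::-1]);np.save('pics/w4d.npy',d)
im,d=arm.get_image('side');cv2.imwrite('pics/s4.png',cv2.resize(im[90:290,250:500,::-1],None,fx=3,fy=3))
c=cam('wrist',s)
for S in((.59,-.197,np.radians(5.5)),(.591,-.2005,np.radians(5.5))):
  print(proj(tf([[.062,0,.25],[0.028,0,.275],[-.028,0,.275]],*S),c).round(1).tolist())
E
```

```text
clock: 11.35
position: [0.6038, -0.2023, 0.3767]
ee_rot: [3.135, 0.146, 0.009]
force: [0.2, 0.1, -0.2]
width: 0.652
[[315.3, 130.2], [315.1, 178.5], [315.9, 244.7]]
[[319.7, 129.4], [319.8, 177.6], [320.3, 243.9]]
```

View pics/w4.png

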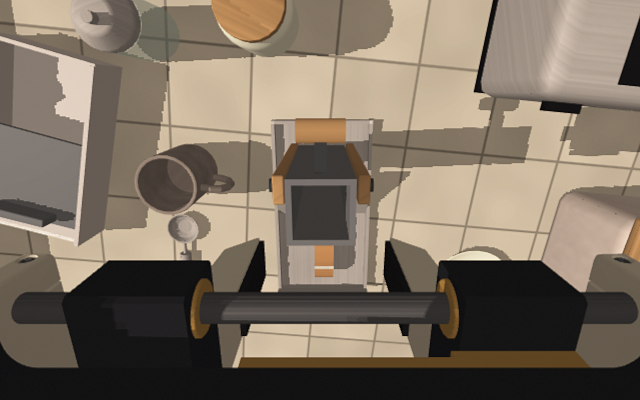

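View pics/s4.png

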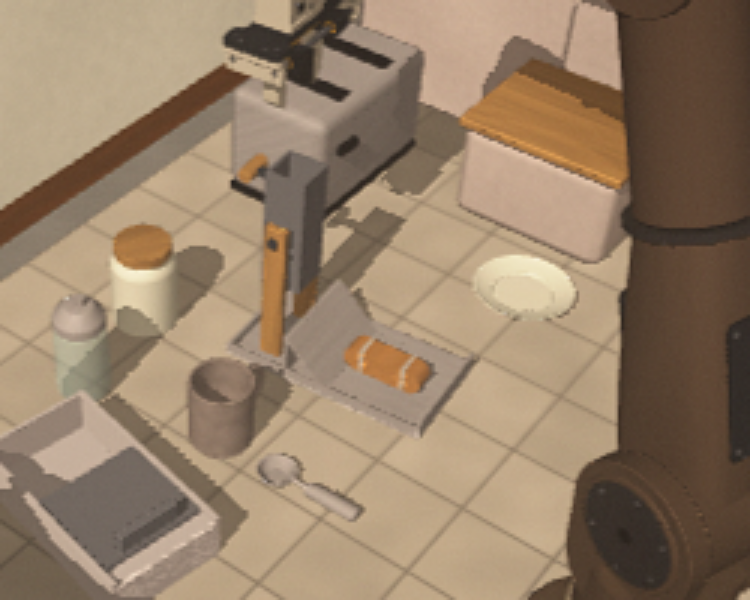

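```bash
python3 -m pendant '[[[-0.05,0,0],[0,0,0],0.06],[[-0.05,0,0],[0,0,0],0.06],[[-0.05,0,0],[0,0,0],0.06],[[-0.04,0,0.03],[0,0,0],0.06],[[0,0,0],[0,0,0],0.06],[[0,0,0],[0,0,0],0.06]]'
cat > pk.py <<'E'
from h import *
import sys
s=arm.observe();im,d=arm.get_image('wrist');cv2.imwrite(f'pics/{sys.argv[1]}.png',im[:,:,::-1])
c=cam('wrist',s);W=cloud(d,c)
for k in arm.masks_of('wrist','pack')[:2]:
    w=W[k['pixels']];w=w[~np.isnan(w[:,0])]
    w=w[w[:,2]>np.percentile(w[:,2],95)-.008]
    print(k['conf'],np.round(k['rect']),len(w),np.median(w,0).round(4),w[:,2].max(),cv2.minAreaRect(w[:,:2].astype(np.float32)*1000))
E
python3 pk.py w5
```

```text
clock: 12.2
position: [0.4165, -0.2185, 0.342]
ee_rot: [-3.137, -0.151, 0.001]
force: [0.5, -0.7, 0.1]
width: 0.654
0.6 [326. 127.  26.  81.] 1762 [ 0.4477 -0.2179  0.0407] 0.04381563808286021 ((444.86700439453125, -218.31300354003906), (103.26834869384766, 29.574838638305664), 5.103998184204102)
```

View pics/w5.png

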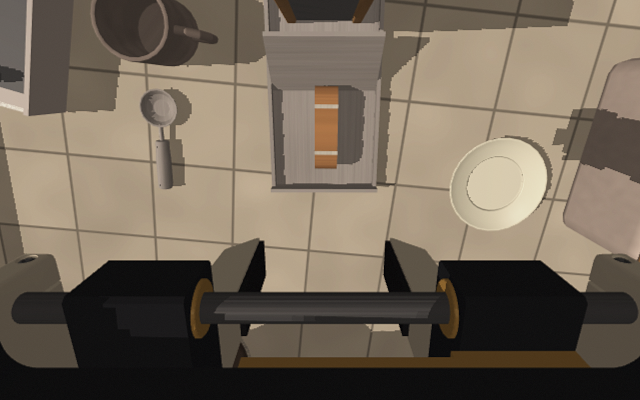

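```bash
python3 -m pendant '[[[0.029,0.0025,0.05],[0,0,0],0.06],[[0,0,0.06],[0,0,0],0.06],[[0,0,0.06],[0,0,0],0.06],[[0,0,0.06],[0,0,0],0.06],[[0,0,0.05],[0,0,0],0.06],[[0,0,0.03],[0,0,0],0.06],[[0,0,0.018],[0,0,0],0.06],[[0,0,0],[0,0,0],0.06],[[0,0,0],[0,0,0],0.06]]' 20
python3 -c "
from h import *
plan([.4455,-.2183,.012],np.radians(5.1))"
```

```text
clock: 13.42
position: [0.4461, -0.2184, 0.0149]
ee_rot: [3.138, 0.151, 0.002]
force: [-0.1, 0.4, -0.6]
width: 0.655
pos [ 0.4461 -0.2184  0.0149] turn [ 0.02 -0.06  0.41] shift after turn mm [-0.6 -0.2  2.9]
```

```bash
python3 -m pendant '[[[-0.0005,0,0.003],[0,0,0],0.02],[[0,0,0],[0,0,0],0.02],[[0,0,0],[0,0,0],0.02],[[0,0,0],[0,0,0],0.02],[[0,0,-0.04],[0,0,0],0.02],[[0,0,-0.06],[0,0,0],0.02],[[0,0,-0.06],[0,0,0],0.02],[[0,0,-0.06],[0,0,0],0.02],[[0,0,-0.05],[0,0,0],0.02]]' 20
python3 -c "
from h import *
s=arm.observe();print(s['width']*91.8,s['joints'].round(2))"
python3 -m pendant '[[[0.02,-0.05,0],[0,0,-10],0.02],[[0,0,0],[0,0,-10],0.02],[[0,0,0],[0,0,-10],0.02],[[0,0,0],[0,0,-10],0.02],[[0,0,0],[0,0,-10],0.02],[[0,0,0],[0,0,-10],0.02],[[0,0,0],[0,0,-10],0.02],[[0,0,0],[0,0,-3.3],0.02],[[0,0,0],[0,0,0],0.02]]' 20
python3 -c "
from h import *
s=arm.observe();print(s['width']*91.8,s['joints'].round(2))
plan([.6446,.181,.27],np.radians(78.8))"
```

```text
clock: 14.55
position: [0.4441, -0.2183, 0.2839]
ee_rot: [3.137, 0.15, 0.002]
force: [1.2, -1.0, -2.1]
width: 0.329
30.245408106341813 [ 0.52  0.19 -0.2   1.78  0.04  1.17 -1.17]
clock: 15.68
position: [0.4591, -0.1668, 0.2812]
ee_rot: [-2.428, -1.993, 0.001]
force: [-0.1, -0.4, -1.9]
width: 0.326
29.940464163576156 [ 0.57  0.2  -0.4   1.79  0.08  1.17 -0.04]
pos [ 0.4591 -0.1668  0.2812] turn [-0.03  0.   -0.06] shift after turn mm [377.2 114.4  11.2]
```

```bash
python3 -m pendant '[[[0.045,0.014,-0.01],[0,0,0],0.02],[[0.045,0.014,-0.01],[0,0,0],0.02],[[0.045,0.014,-0.01],[0,0,0],0.02],[[0.045,0.014,0],[0,0,0],0.02],[[0.045,0.014,0],[0,0,0],0.02],[[0.045,0.014,0],[0,0,0],0.02],[[0.01,0,0],[0,0,0],0.02],[[0,0,0],[0,0,0],0.02],[[0,0,0],[0,0,0],0.02]]' 20
cat > cd.py <<'E'
from h import *
import sys
s=arm.observe();im,d=arm.get_image('wrist');np.save('pics/wd.npy',d)
c=cam('wrist',s);W=cloud(d,c)
big=np.ascontiguousarray(im[:,:,::-1])
def line(P,col): cv2.polylines(big,[np.round(proj(P,c)).astype(int).reshape(-1,1,2)],True,col,1)
def rect(x0,x1,y0,y1,z):return np.array([[x0,y0,z],[x1,y0,z],[x1,y1,z],[x0,y1,z]])
C=(float(sys.argv[2]),float(sys.argv[3]),np.radians(float(sys.argv[4])));op=float(sys.argv[5])
line(tf(rect(-.13,.13,-.075,.075,.065),*C),(0,0,255))
line(tf(rect(-.0,.128,-.07,.07,.006),*C),(0,255,0))
line(tf(rect(.006-op,.018-op,-.04,.04,.087),*C),(255,0,0))
cv2.imwrite(f'pics/{sys.argv[1]}.png',big)
for n in('caddy','pack'):
  for k in arm.masks_of('wrist',n)[:1]:
    w=W[k['pixels']];w=w[~np.isnan(w[:,0])];print(n,k['conf'],np.round(k['rect']),w.min(0),w.max(0))
E
python3 cd.py w6 .572 .199 -11.2 .108
```

```text
clock: 16.8
position: [0.5961, 0.0898, 0.3113]
ee_rot: [2.43, 1.99, -0.001]
force: [-0.4, -0.1, -2.2]
width: 0.323
caddy 0.71 [282.  72. 252. 142.] [ 0.40565807  0.09723917 -0.00046814] [0.71423007 0.28791204 0.09112547]
pack 0.58 [323. 254.  77. 206.] [ 0.47740568 -0.22430464  0.00419084] [0.62124101 0.14675044 0.34260071]
```

View pics/w6.png

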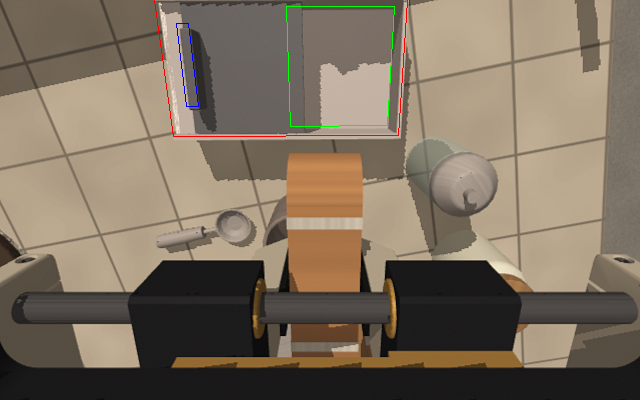

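```bash
python3 -c "
from h import *
plan([.6446,.1811,.017],np.radians(78.8))"
```

```text
pos [0.5962 0.09   0.3116] turn [ 0.03  0.04 -0.15] shift after turn mm [ 98.7  29.8 294.6]
```

```bash
python3 -m pendant '[[[0.05,0.015,0],[0,0,0],0.02],[[0.0487,0.0148,0],[0,0,0],0.02],[[0,0,0.06],[0,0,0],0.02],[[0,0,0.06],[0,0,0],0.02],[[0,0,0.06],[0,0,0],0.02],[[0,0,0.02],[0,0,0],0.02],[[0,0,0],[0,0,0],0.02],[[0,0,0],[0,0,0],0.02]]' 20
python3 cd.py w7 .572 .1955 -11.2 .108
python3 -c "
from h import *
plan([.6446,.1811,.017],np.radians(78.8))
im,d=arm.get_image('side');cv2.imwrite('pics/s7.png',cv2.resize(im[150:350,200:450,::-1],None,fx=3,fy=3))"
```

```text
clock: 17.95
position: [0.6465, 0.1833, 0.1143]
ee_rot: [2.427, 1.992, 0.006]
force: [0.6, 0.9, -0.6]
width: 0.332
caddy 0.75 [210. 214. 421. 228.] [ 0.38294172  0.12937163 -0.00075924] [0.73036519 0.29360123 0.2016551 ]
pack 0.83 [324. 256.  78. 208.] [ 5.87794622e-01  2.47854148e-02 -4.90457873e-04] [0.67768885 0.24020229 0.20763611]
pos [0.646  0.1831 0.1137] turn [ 0.18 -0.1  -0.04] shift after turn mm [-2.2 -1.  96.7]
```

View pics/w7.png

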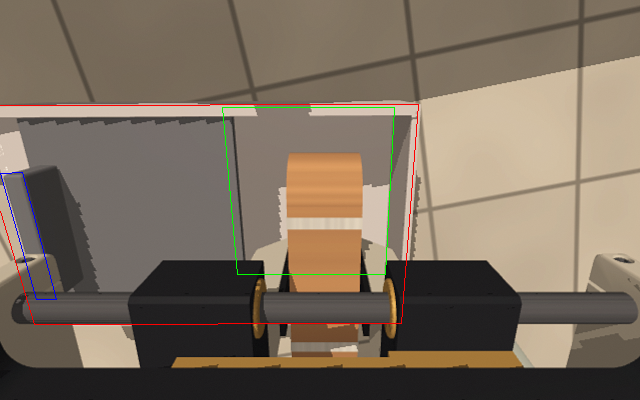

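View pics/s7.png

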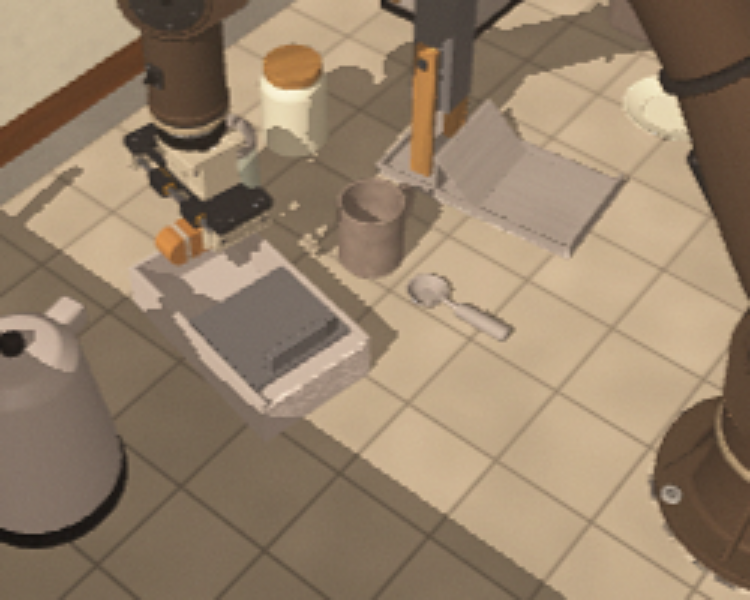

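```bash
python3 -m pendant '[[[-0.002,-0.001,0.04],[0,0,0],0.02],[[0,0,0.03],[0,0,0],0.02],[[0,0,0.018],[0,0,0],0.02],[[0,0,0.008],[0,0,0],0.02],[[0,0,0],[0,0,0],0.02],[[0,0,0],[0,0,0],0.02]]' 20
```

```text
clock: 18.9
position: [0.6442, 0.1812, 0.0165]
ee_rot: [2.428, 1.993, 0.003]
force: [-0.1, -0.6, -1.0]
width: 0.322
```

```bash
python3 -m pendant '[[[0,0,0.001],[0,0,0],0.02],[[0,0,0],[0,0,0],0.048],[[0,0,0],[0,0,0],0.048],[[0,0,0],[0,0,0],0.048],[[0,0,0],[0,0,0],0.048],[[0,0,-0.04],[0,0,0],0.048],[[0,0,-0.06],[0,0,0],0.048],[[0,0,-0.06],[0,0,0],0.048],[[0,0,0],[0,0,0],0.048],[[0,0,0],[0,0,0],0.048]]' 20
python3 cd.py w8 .572 .1955 -11.2 .108
python3 -c "
from h import *
im,d=arm.get_image('side');cv2.imwrite('pics/s8.png',cv2.resize(im[150:350,200:450,::-1],None,fx=3,fy=3))"
```

```text
clock: 20.15
position: [0.6432, 0.1805, 0.1742]
ee_rot: [2.428, 1.993, -0.0]
force: [-0.5, -1.3, -1.0]
width: 0.523
caddy 0.76 [227. 187. 356. 185.] [ 0.3820376   0.06015883 -0.00093057] [0.72937292 0.30182819 0.24976405]
pack 0.66 [324. 178.  38. 121.] [0.62034963 0.11345853 0.00509178] [0.6701903  0.2377166  0.04580697]
```

View pics/w8.png

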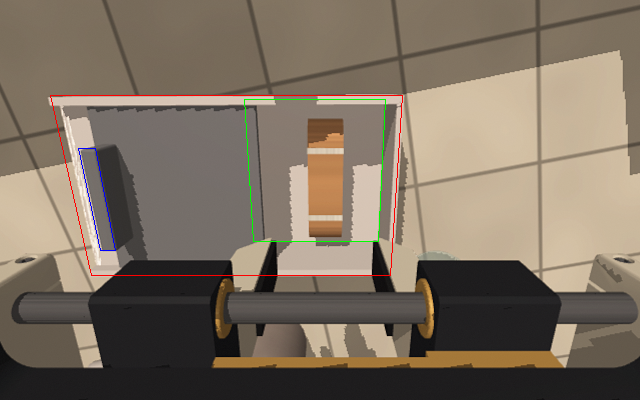

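View pics/s8.png

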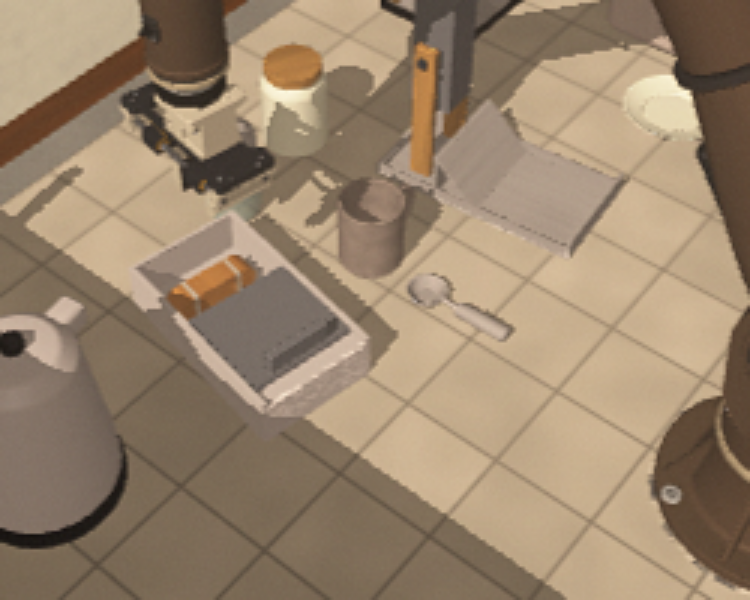

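```bash
python3 -c "
from h import *
plan([*tf([-.096,0,.1],.572,.1955,np.radians(-11.2))[0]],np.radians(78.8))"
```

```text
pos [0.6427 0.1804 0.1727] turn [-0.13  0.08 -0.02] shift after turn mm [   1.1 -168.3   72.7]
```

```bash
python3 -m pendant '[[[0,-0.056,0],[0,0,0],0.04],[[0,-0.056,0],[0,0,0],0.04],[[0.001,-0.0565,0],[0,0,0],0.04],[[0,0,0.04],[0,0,0],0.04],[[0,0,0.03],[0,0,0],0.04],[[0,0,0],[0,0,0],0.04],[[0,0,0],[0,0,0],0.04]]' 8
python3 cd.py w9 .572 .1955 -11.2 .108
python3 -c "
from h import *
plan([*tf([-.096,0,.068],.572,.1955,np.radians(-11.2))[0]],np.radians(78.8))"
```

```text
clock: 21.22
position: [0.4786, 0.2149, 0.1049]
ee_rot: [-2.428, -1.994, -0.0]
force: [0.0, -0.1, 1.3]
width: 0.434
caddy 0.85 [450. 216. 380. 234.] [4.31179611e-01 8.71339166e-02 2.56392037e-04] [0.71045129 0.29360624 0.10762045]
pack 0.67 [561. 203.  97. 148.] [0.61845581 0.12806421 0.00607606] [0.68000373 0.23792747 0.04565973]
pos [0.4791 0.215  0.1054] turn [ 0.08 -0.07 -0.04] shift after turn mm [-1.1 -1.  37.4]
```

View pics/w9.png

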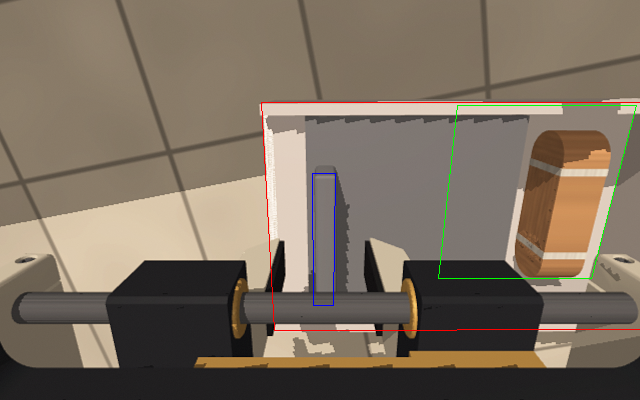

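Rib (col 324, rows 165–300) sits between the open fingers; the pack lies in the well at about (563,203). I'll lower the hand, close on the rib and push.

```bash
python3 -m pendant '[[[-0.001,0,0.02],[0,0,0],0.04],[[0,0,0.016],[0,0,0],0.04],[[0,0,0],[0,0,0],0.04],[[0,0,0],[0,0,0],0.0],[[0,0,0],[0,0,0],0.0],[[0,0,0],[0,0,0],0.0],[[0,0,0],[0,0,0],0.0]]' 8
python3 -c "
from h import *
plan([*tf([.012,0,.068],.572,.1955,np.radians(-11.2))[0]],np.radians(78.8))"
```

```text
clock: 22.25
position: [0.4784, 0.2137, 0.0687]
ee_rot: [2.428, 1.993, 0.001]
force: [0.1, -0.7, 2.8]
width: 0.131
pos [0.4784 0.2137 0.0687] turn [ 0.04 -0.02 -0.02] shift after turn mm [  0.3 107.3   0.7]
```

```bash
python3 -m pendant '[[[0,0.015,0],[0,0,0],0],[[0,0.02,0],[0,0,0],0],[[0,0.02,0],[0,0,0],0],[[0,0.02,0],[0,0,0],0],[[0,0.015,0],[0,0,0],0],[[0,0.01,0],[0,0,0],0],[[0,0.005,0],[0,0,0],0],[[0,0,0],[0,0,0],0]]' 20
python3 -m pendant '[[[0,0.004,0],[0,0,0],0],[[0,0.004,0],[0,0,0],0],[[0,0,0],[0,0,0],0],[[0,0,0],[0,0,0],0]]' 20
python3 -c "
from h import *
plan([*tf([.012,0,.068],.572,.1955,np.radians(-11.2))[0]],np.radians(78.8))"
```

```text
clock: 23.25
position: [0.5825, 0.1935, 0.0687]
ee_rot: [2.428, 1.993, 0.003]
force: [2.6, 1.9, 3.8]
width: 0.127
clock: 23.75
position: [0.5831, 0.1934, 0.0685]
ee_rot: [-2.421, -1.994, 0.011]
force: [-21.3, 1.5, 21.2]
width: 0.127
pos [0.5831 0.1934 0.0685] turn [-0.49  0.14  0.16] shift after turn mm [-0.1  0.7  0.5]
```

```bash
python3 -m pendant '[[[0,-0.007,0],[0,0,0],0],[[0,0,0],[0,0,0],0.03],[[0,0,0],[0,0,0],0.03],[[0,0,0],[0,0,0],0.03],[[0,0,-0.05],[0,0,0],0.03],[[0,0,-0.06],[0,0,0],0.03],[[-0.05,0,-0.06],[0,0,0],0.03],[[-0.05,0,-0.02],[0,0,0],0.03],[[0,0,0],[0,0,0],0.03],[[0,0,0],[0,0,0],0.03]]' 8
python3 cd.py w10 .572 .1955 -11.2 .0
python3 -c "
from h import *
im,d=arm.get_image('side');cv2.imwrite('pics/s10.png',cv2.resize(im[120:350,200:450,::-1],None,fx=2.6,fy=2.6))"
```

```text
clock: 25.0
position: [0.5645, 0.1046, 0.2462]
ee_rot: [-2.429, -1.993, 0.0]
force: [0.4, -0.7, -0.1]
width: 0.327
caddy 0.59 [314.  80. 298. 161.] [ 0.4060758   0.08271963 -0.00079733] [0.73721665 0.29874582 0.09073601]
pack 0.31 [382.  76. 147. 152.] [0.55802996 0.10474691 0.0546073 ] [0.70644016 0.25825991 0.09073601]
```

View pics/w10.png

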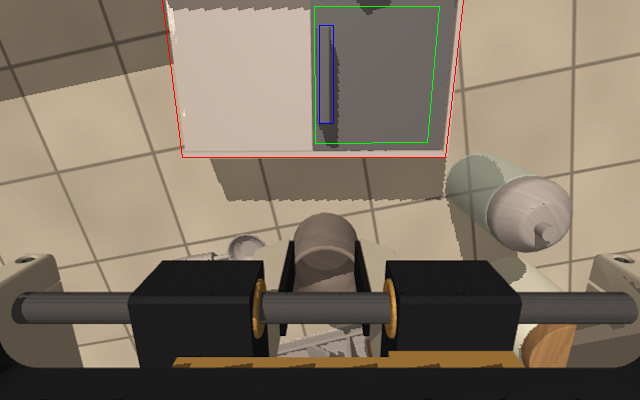

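View pics/s10.png

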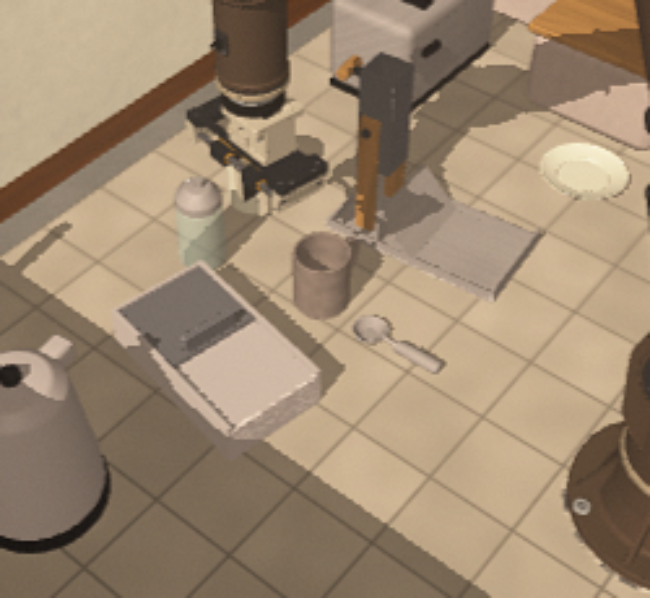

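```bash
python3 - <<'E'
from h import *
im,d=arm.get_image('top');W=cloud(d,cam('top'));W0=cloud(np.load('pics/top0d.npy'),cam('top'))
for w in(W0,W):
    t=w[184:215,380:412].reshape(-1,3);t=t[(t[:,2]>.262)&(t[:,2]<.29)];print('mouth',len(t),np.round(cv2.minAreaRect(t[:,:2].astype(np.float32)*1000)[0]),t[:,2].mean())
    g=w[166:176,384:406].reshape(-1,3);g=g[g[:,2]>.22];print('grip',len(g),g.mean(0).round(4) if len(g) else 0)
q=W[155:265,230:310].reshape(-1,3);L=tf(q-[.572,.199,0],0,0,np.radians(11.2))
k=L[(abs(L[:,1])<.045)&(abs(L[:,0])<.12)&(L[:,2]>.077)&(L[:,2]<.1)];print('rib x',len(k),np.median(k,0) if len(k) else 0)
E
```

```text
mouth 178 [ 590. -197.] 0.2724375797624594
grip 44 [ 0.6555 -0.1906  0.2578]
mouth 175 [ 590. -197.] 0.2726156278124817
grip 43 [ 0.6557 -0.191   0.2572]
rib x 0 0
```

```bash
python3 -c "
from cell import arm
print(arm.sign_off())"
```

```text
the job is handed in; nothing more can be done
None
```

The job is handed in at about 25 s on the clock. `sign_off` returned no verdict.

- **Tube:** I tipped it by its grip to about the full tilt and the pack slid out into the tray. I then swung it back upright. In the top camera, the mouth and grip are within about 1 mm of where they were at the start.
- **Pack:** I gripped it at 30 mm wide, laid it across the caddy's well and let go. The wrist and side pictures showed it lying inside the well before I shut the hatch.
- **Hatch:** I held it by its rib and pushed it to the end stop. The force jumped to about 21 N, and the tool stopped 0.7 mm from the position worked out for fully shut. The wrist picture afterwards matched the shut outline.
- **Bystanders:** I saw no sign that any were moved, but I did not measure their positions at the end. The hand finished clear above the mug, with the force reading near zero.

**Checks that failed or disagreed:**
- The top camera was about 3 mm off from the wrist camera and the fingers in y. I corrected for this.
- The final top-camera check of the rib found no points, probably because the arm was in the way. The shut hatch therefore rests on the end-stop force, the tool position and the wrist picture.
- The pack network still reported a pack with low confidence (0.31) after the hatch was shut. It was marking the hatch area, so I disregarded it.

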